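# Fetch the battery box from behind the bedside things

## Task

The red battery box needs charging, but the lantern, the steel tumbler and the lotion bottle stand in front of it on their coasters. Leaving the box where it is until all three are out of the way, stand all three upright in the shallow plywood tray at the side; then lay the box flat on its base inside the black charging cradle; then put the lantern, tumbler and bottle back upright, each centred on the very coaster it came from. Keep the small mirror beside the box where it lies and do not tip anything over.

Things in the scene. Friction and masses are not known exactly. Their poses are not given: they have to be found in the camera images.
- lantern: white rechargeable lantern, upright cylinder 60 mm across and 115 mm tall with a pale diffuser band and a small flat wire loop lying on top (3 mm); about 0.3 kg; origin under its centre, z up. Starts centred on one of the three coasters
- tumbler: plain steel tumbler, open at the top, 62 mm across at the rim and slightly narrower below, 105 mm tall, about 0.16 kg; origin under its centre, z up. Starts centred on one of the three coasters
- bottle: slim round lotion bottle, 46 mm across, 110 mm tall, bluish body and white cap of the same width; about 0.14 kg; origin under its centre, z up. Starts centred on one of the three coasters
- clip_box: red plastic battery clip box, 44 mm (its x) by 70 mm (its y) by 34 mm tall, about 0.13 kg; origin under its centre. Lies on the grey mat (5 mm thick, so its underside is at height 5 mm), about 63 mm beyond the row of coasters (in their +x), behind the middle one, where the taller things leave no room for a gripper
- coaster_a: round cork coaster, 74 mm across, 4 mm thick, fixed on the grey mat; origin under its centre (its top is 4 mm above); the three coasters form a nearly straight row along their own y, about 82 mm apart; the +y end of the row. Its underside is 5 mm above the table, so things stand on it at height 9 mm
- coaster_b: round cork coaster, 74 mm across, 4 mm thick, fixed on the grey mat; origin under its centre (its top is 4 mm above); the three coasters form a nearly straight row along their own y, about 82 mm apart; the middle one, otherwise as coaster_a
- coaster_c: round cork coaster, 74 mm across, 4 mm thick, fixed on the grey mat; origin under its centre (its top is 4 mm above); the three coasters form a nearly straight row along their own y, about 82 mm apart; the -y end of the row, otherwise as coaster_a
- tray: shallow open plywood tray fixed on the table, at the left or the right side: 270 mm along its x by 130 mm along its y outside, floor 4 mm thick, walls 4 mm thick and 14 mm high overall; origin under its centre. The three tall things fit in one row along its x, about 80 mm apart
- cradle: black charging cradle fixed on the table, on the side opposite the tray: an open pocket 68 mm (its x) by 96 mm (its y) inside, floor 4 mm above the table, rim 16 mm above the table; beyond the pocket on its +x side a solid strip 30 mm wide, as high as the rim. Origin under the pocket's centre; the box goes in with its long side along the cradle's y
- mirror: small round pocket mirror in a white rim, 54 mm across, 10 mm thick, lying on the grey mat beside the box, on its +y side; origin under its centre. Not to be moved
There are look-alikes about, which are no part of the job. Leave any orange look-alike of the lantern alone.

How it is judged:
By the outcome, as a careful person would: the job done as asked, in the order asked, and still so for the second after the job is handed in, with the robot touching nothing.
It also fails if it takes over 147 s, if anything falls off the work surface, if the arm or the gripper's body presses on something with over 40 N, if the wrist force passes 120 N, or if a joint passes its speed limit or range.

## Robot

A 6-joint arm with a two-finger parallel gripper is mounted at the origin on the work surface. World frame = base frame: x ahead of the robot, y to its left, z up, the work surface at z = 0. Lengths are in m, angles in rad, forces in N, time in s.
With the tool pointing down it reaches from about 0.325 to 0.775 m from the base axis. Payload 5.5 kg.
Tool frame: the origin (TCP) lies midway between the tips of the shut fingers; the grasp point (between the pads) lies 19 mm behind it; z points along the fingers, y is the direction in which the jaws open and shut (so a half turn about z gives the same grasp; the last joint's range is limited). The gripper opens to 85 mm and grips with 20 to 120 N. Pads are 22 mm wide; open, the fingers measure 114 mm over their backs; the gripper's body (76 mm by 85 mm) begins 54 mm behind the grasp point. The pads swing forward as they close: fully open they stand 13 mm farther back than shut.
Start: joints at [-1.181, 0.091, 1.231, -0, 1.82, -0.057], TCP at [0.259, -0.541, 0.231] pointing down, gripper open.
Joint ranges: [-2.87, 2.87], [-0.86, 2.18], [0.17, 2.46], [-1.51, 4.65], [0.06, 2.69], [-2.65, 2.65]. Speed limits (rad/s): [2.57, 2.57, 3.01, 3.14, 3.14, 3.14].

## Interface

Orientations are given as a 3x3 rotation matrix whose columns are the frame's x, y, z axes.
In Python, from station import robot gives the robot as it stands. The module is installed in compiled form; this text tells all that it offers. Calls block until the motion is done:
- robot.move_ptp(position, orientation): joint-space move of the TCP to a pose.
- robot.move_straight(position, ori=None, vel=0.15): straight line of the TCP; ori=None keeps the orientation; vel is the mean speed in m/s.
- robot.move_j(angles): joint-space move.
- robot.set_gripper(opening): finger opening in m; the grip force is fixed at half the most; returns when the fingers have stopped.
- robot.pause(seconds).
- robot.inverse_kinematics(position, orientation): joint angles nearest the present ones, or None.
- robot.get_state(): the state.
- robot.camera(name): name is "side" or "top"; returns a dict with "frame" (400x640x3 uint8, blue, green, red), "range_z" (400x640 float32, m along the optical axis (not along the pixel's ray), 0 where there is no reading), "fx", "fy", "cx", "cy" (pixels), "R" (3x3) and "t" (3): a world point X has camera coordinates R X + t. Camera axes: x right, y down, z forward; pixel columns grow to the right and rows downward; lengths in m; the calibration is good to about 2 mm. A picture is of the moment at which its call begins.
A pose or a line that the arm cannot do raises robot.PlanningError and nothing moves.
- robot.job_done(): hands the job in, once; it reports no verdict.
The state is a dict: "time_s": time; "joint_positions": joint angles; "dq": joint speeds; "effort": joint torques, N m; "tool_pos": TCP position; "tcp_rot": TCP orientation; "ft_force": force on the tool from outside, world axes, zero at the start; "moment": the same for the moment, N m; "opening": finger opening in m.
Only numpy, scipy, OpenCV 4.12 (cv2) and the standard library are available. Lean on these libraries where they do the work, as an engineer would, in place of code of your own. Each camera call takes 0.05 s, during which the arm holds its last target. There are 200 camera calls.

## Working session

There is one attempt and no reset: what is moved stays moved. The work goes in short steps, each a Python script; the robot and the scene stay as the last script left them, time stands still between calls to the robot, and variables do not carry over. Pictures are saved under pics/ and viewed, about 12 in all and at most 16, crops included, and the job is handed in when it is done.

```bash
mkdir -p pics; python3 - <<'E'
from station import robot
import cv2, numpy as np, pickle
d={}
for n in("top","side"):
    c=robot.camera(n); d[n]=c; cv2.imwrite(f"pics/{n}0.png",c["frame"])
    print(n,c["fx"],c["fy"],c["cx"],c["cy"],c["R"].round(3).tolist(),c["t"].round(3), "campos",(-c["R"].T@c["t"]).round(3))
pickle.dump(d,open("d0.pkl","wb"))
print(robot.get_state()["time_s"])
E
```

```text
top 491.66045924444586 491.66045924444586 321.53250765656645 206.04148828404124 [[0.005, -1.0, -0.018], [-0.98, -0.001, -0.197], [0.197, 0.019, -0.98]] [0.02  0.485 1.043] campos [2.700e-01 1.000e-03 1.119e+00]
side 457.3011253940678 457.3011253940678 325.41072392046794 203.35451643785694 [[-0.904, 0.428, -0.002], [0.254, 0.535, -0.806], [-0.344, -0.729, -0.592]] [ 0.421 -0.091  1.097] campos [0.78  0.668 0.577]
0.1
```

View pics/top0.png

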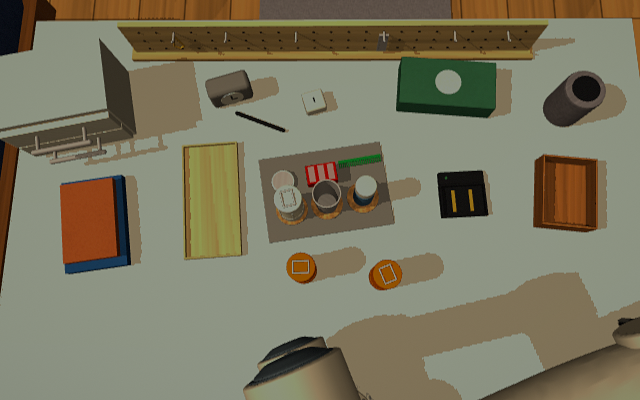

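View pics/side0.png

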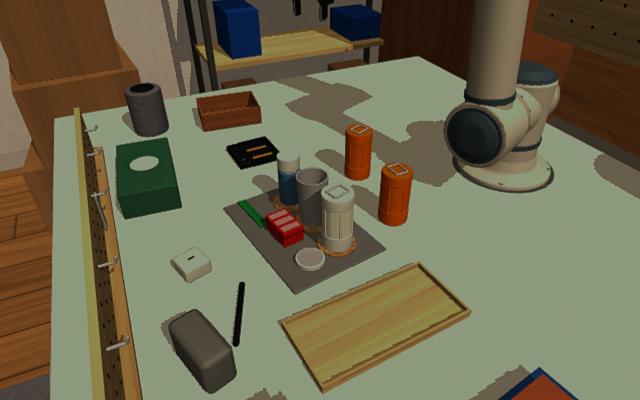

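Top view: lantern (288,203) on coaster a, tumbler (327,197) on b, bottle (364,193) on c. The red box is at (321,173) with the mirror at (283,181) and a green bar on its other side. The tray is on the left (213,200), the cradle on the right (463,195). The side view agrees, and shows orange decoys nearer the robot.

```bash
cat > h.py <<'E'
from station import robot
import cv2, numpy as np
def world(c):
    v,u=np.mgrid[:400,:640]; z=c["range_z"]
    P=np.stack([(u-c["cx"])/c["fx"]*z,(v-c["cy"])/c["fy"]*z,z],-1)
    W=(P-c["t"])@c["R"]; W[z==0]=np.nan
    return W
def cast(c,uv,h):
    uv=np.asarray(uv,float).reshape(-1,2)
    d=np.c_[(uv[:,0]-c["cx"])/c["fx"],(uv[:,1]-c["cy"])/c["fy"],np.ones(len(uv))]@c["R"]
    o=-c["R"].T@c["t"]; return (o+d*((h-o[2])/d[:,2])[:,None])[:,:2]
def big(m):
    cs,_=cv2.findContours(m.astype(np.uint8),cv2.RETR_EXTERNAL,cv2.CHAIN_APPROX_NONE)
    return max(cs,key=cv2.contourArea)
def win(m,u0,v0,u1,v1):
    o=np.zeros(m.shape,bool); o[v0:v1,u0:u1]=m[v0:v1,u0:u1]; return o
def rect(xy):
    (c,s,a)=cv2.minAreaRect((xy*1000).astype(np.float32)); return np.round(c,1),np.round(s,1),round(a,1)
E
cat > m.py <<'E'
from h import *; import pickle
d=pickle.load(open("d0.pkl","rb")); c=d["top"]; W=world(c); f=c["frame"]; hsv=cv2.cvtColor(f,cv2.COLOR_BGR2HSV); H,S,V=cv2.split(hsv)
Z=W[...,2]
for n,w,h in(("lantern",(270,180,305,225),.124),("tumbler",(308,175,345,222),.114),("bottle",(348,170,385,215),.119)):
    m=win((Z>h-.006)&(Z<h+.008),*w); P=W[m]; k=big(m)
    print(n,m.sum(),"zmed",np.median(P[:,2]).round(4),"depth circ",cv2.minEnclosingCircle((P[:,:2]*1000).astype(np.float32)),"cast",cv2.minEnclosingCircle((cast(c,k,h)*1000).astype(np.float32)))
m=win(((H<8)|(H>172))&(S>150)&(V>60),300,155,342,190); print("box all red",rect(cast(c,big(m),.039)))
m=win((Z>.03)&(Z<.05),300,155,342,187); print("box top depth",rect(W[m][:,:2]), m.sum())
m=win((Z>.010)&(Z<.02),268,165,300,188); print("mirror",cv2.minEnclosingCircle((W[m][:,:2]*1000).astype(np.float32)),m.sum())
m=win((S>70)&(H>15)&(H<35)&(V>60),175,135,250,268); print("tray",rect(cast(c,big(m),.014)),m.sum())
m=win((Z>.007)&(Z<.022),430,160,495,225); print("cradle depth",rect(W[m][:,:2]),m.sum())
m=win(V<45,430,160,495,225); print("cradle dark",rect(cast(c,big(m),.016)))
m=win((H>8)&(H<35)&(S>120)&(V>70),445,180,480,217); print("contacts",rect(cast(c,np.argwhere(m)[:,::-1],.004)))
print("green",rect(cast(c,big(win((H>45)&(H<75)&(S>150),335,145,390,175)),.01)))
m=win((abs(Z-.005)<.004)&(S<60),250,130,400,250)
g=win((Z>-.01)&(abs(f.astype(int).sum(2)-250)<400),0,0,1,1)
x=f[int(235),300];print("mat pix",x,f[280,200])
cv2.imwrite("pics/crop.png",np.hstack([cv2.resize(f[140:250,250:400],None,fx=3,fy=3,interpolation=2),cv2.resize(f[160:225,430:495],(330,330),interpolation=2)]))
E
python3 m.py
```

```text
lantern 627 zmed 0.1241 depth circ ((485.6319580078125, 91.94925689697266), 30.181474685668945) cast ((484.8664245605469, 90.87964630126953), 30.055635452270508)
tumbler 152 zmed 0.1134 depth circ ((498.9874267578125, 10.41977310180664), 30.992843627929688) cast ((498.56842041015625, 10.70652961730957), 30.75877571105957)
bottle 366 zmed 0.1185 depth circ ((513.8140869140625, -71.79580688476562), 22.924104690551758) cast ((512.9010009765625, -71.64459228515625), 23.330440521240234)
box all red (array([561.9,  23.1]), array([49.7, 70.5]), 10.7)
box top depth (array([564.1,  23.6]), array([45.3, 69.8]), 10.0) 556
mirror ((562.5579223632812, 117.06617736816406), 35.51464080810547) 293
tray (array([509.6, 270.7]), array([271.2, 147.5]), 4.3) 7145
cradle depth (array([ 521.8, -300.5]), array([107.1, 105.5]), 3.1) 1011
cradle dark (array([ 520.9, -298.5]), array([105.3, 106.5]), 3.3)
contacts (array([ 508.8, -301.5]), array([50. , 48.6]), 3.3)
green (array([601. , -65.1]), array([16.3, 98.1]), 10.0)
mat pix [ 73  91 101] [133 150 142]
```

View pics/crop.png

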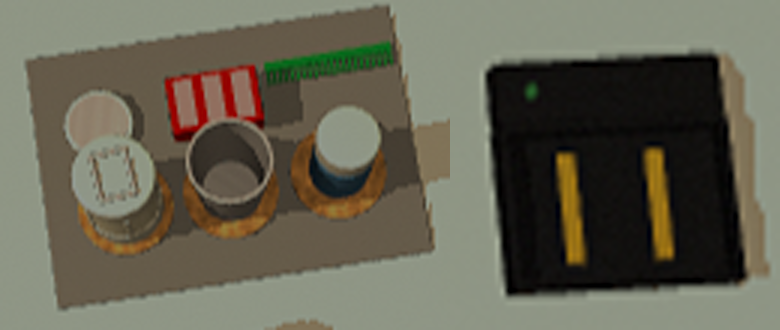

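```bash
cat >> h.py <<'E'
def ori(q):
    y=np.array([np.cos(q),np.sin(q),0]); z=np.array([0,0,-1.]); return np.column_stack([np.cross(y,z),y,z])
def best(p,a):
    """of the two equivalent grasps take the one with least change / most central last joint"""
    q0=np.array(robot.get_state()["joint_positions"]); r=[]
    for k in(0,np.pi):
        q=robot.inverse_kinematics(p,ori(a+k))
        if q is not None and abs(q[5])<2.55: r.append((np.abs(np.array(q)-q0).max(),k))
    return ori(a+min(r)[1])
def goto(x,y,z,a):
    R=best([x,y,z],a); robot.move_ptp([x,y,z],R); return R
def pick(xy,z,a,opening=.085,app=.17,lift=.215):
    robot.set_gripper(opening); goto(*xy,app,a); robot.move_straight([*xy,z],vel=.15)
    robot.set_gripper(0.0); robot.move_straight([*xy,lift],vel=.2)
    s=robot.get_state(); print("pick opening",round(s["opening"],4),"F",np.round(s["ft_force"],1),"t",s["time_s"])
def place(xy,z,a,opening=.085,lift=.215,app=.17):
    goto(*xy,lift,a); robot.move_straight([*xy,z+.02],vel=.2); robot.move_straight([*xy,z],vel=.06)
    print("tool",np.round(robot.get_state()["tool_pos"],4),"F",np.round(robot.get_state()["ft_force"],1))
    robot.set_gripper(opening); robot.move_straight([*xy,app],vel=.2); print("t",robot.get_state()["time_s"])
ROW=np.radians(9.7); TRAY=np.radians(4); ORI={"lantern":(.4855,.0915),"tumbler":(.4988,.0106),"bottle":(.5133,-.0717)}
E
python3 - <<'E'
from h import *; import pickle
c=pickle.load(open("d0.pkl","rb"))["top"]
k=cast(c,[(183,145),(238,142),(242,258),(184,260)],.014); print(k.round(3),k.mean(0))
t=k.mean(0); slot=t+.08*np.array([np.cos(TRAY),np.sin(TRAY)]); print(slot)
pick(ORI["lantern"],.066,ROW)
place(slot,.062,TRAY+np.pi/2)
cv2.imwrite("pics/a1.png",robot.camera("top")["frame"][100:300,150:450])
E
```

```text
[[0.639 0.35 ]
 [0.646 0.22 ]
 [0.373 0.201]
 [0.368 0.332]] [0.50625749 0.2756708 ]
[0.58606262 0.28125132]
pick opening 0.0586 F [ 0.3  0.1 -2.6] t 4.8083
tool [0.5866 0.2811 0.0626] F [ 1.3 -1.1  2.5]
t 8.2833
```

View pics/a1.png

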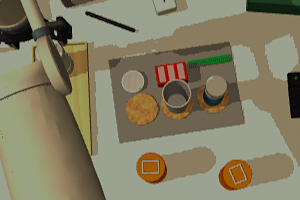

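Lantern gone from coaster a (crop 142,108); others undisturbed. Continuing with the other two.

```bash
python3 - <<'E'
from h import *
t=np.array([.5063,.2757]); u=np.array([np.cos(TRAY),np.sin(TRAY)])
pick(ORI["tumbler"],.066,ROW); place(t,.062,TRAY+np.pi/2)
pick(ORI["bottle"],.066,ROW); place(t-.08*u,.062,TRAY+np.pi/2)
goto(.3,-.25,.25,0)
import pickle; d={n:robot.camera(n) for n in("top","side")}; pickle.dump(d,open("d1.pkl","wb"))
cv2.imwrite("pics/top1.png",d["top"]["frame"]); cv2.imwrite("pics/side1.png",d["side"]["frame"]); print(robot.get_state()["time_s"])
E
```

```text
pick opening 0.0595 F [ 0.2  0.  -1.3] t 11.75
tool [0.5069 0.2753 0.0627] F [ 0.7 -2.2  3.7]
t 15.15
pick opening 0.0447 F [ 0.3  0.1 -2.1] t 18.8583
tool [0.4265 0.2703 0.0618] F [ 0.2  0.2 -0. ]
t 22.6583
24.7083
```

View pics/top1.png

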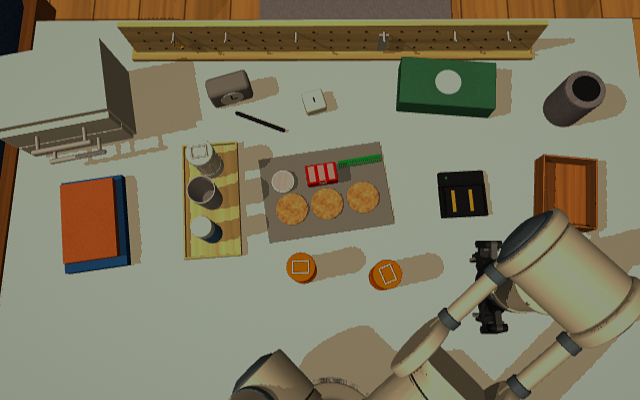

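View pics/side1.png

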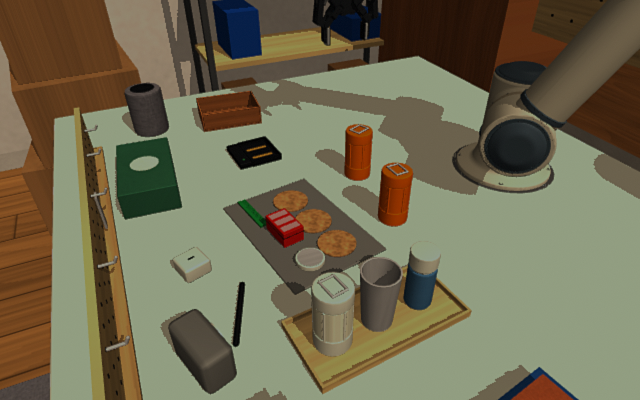

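All three stand upright in the tray: lantern (204,157), tumbler (202,188) and bottle (205,229) in the top view. Coasters, box and mirror are now fully visible. Measuring them.

```bash
cat > m1.py <<'E'
from h import *; import pickle,sys
d=pickle.load(open("d1.pkl","rb"))
def coaster(c,w,h=.009):
    H,S,V=cv2.split(cv2.cvtColor(c["frame"],cv2.COLOR_BGR2HSV))
    m=win((H>5)&(H<25)&(S>95)&(V>90),*w); k=cv2.convexHull(big(m)); e=cv2.fitEllipse((cast(c,k,h)*1000).astype(np.float32)); return np.round(e[0],1),np.round(e[1],1)
for n,w in zip("abc",((272,190,309,227),(309,186,345,221),(345,180,383,215))): print(n,"top",*coaster(d["top"],w))
for n,w in zip("abc",((315,230,360,260),(295,207,333,233),(270,188,310,213))): print(n,"side",*coaster(d["side"],w))
c=d["top"]; W=world(c); Z=W[...,2]
m=win((Z>.03)&(Z<.045),300,155,342,190); print("box",rect(W[m][:,:2]),cv2.boundingRect(m.astype(np.uint8)))
for n,w,h in(("lantern",(185,138,222,180),.119),("tumbler",(183,172,225,212),.109),("bottle",(185,212,225,245),.114)):
    m=win((Z>h-.007)&(Z<h+.008),*w); k=big(m)
    print(n,cv2.minEnclosingCircle((W[m][:,:2]*1000).astype(np.float32)),"cast",cv2.minEnclosingCircle((cast(c,k,h)*1000).astype(np.float32)))
m=win((Z>.010)&(Z<.02),268,165,300,196); print("mirror",cv2.minEnclosingCircle((W[m][:,:2]*1000).astype(np.float32)))
E
python3 m1.py
```

```text
a top [487.1  91.9] [73.2 75.6]
b top [500.   11.2] [73.3 75.7]
c top [515.7 -71.7] [72.9 76.3]
a side [484.3  89.9] [73.4 76.9]
b side [496.8   9.2] [71.8 77.5]
c side [512.6 -73.6] [72.9 77.9]
box (array([563.3,  23.5]), array([45.3, 70. ]), 9.0) (305, 162, 33, 24)
lantern ((573.2415771484375, 274.95941162109375), 46.7343864440918) cast ((587.2274169921875, 281.355224609375), 30.57356071472168)
tumbler ((508.3804016113281, 277.312255859375), 31.095508575439453) cast ((507.5285949707031, 276.2716064453125), 31.965930938720703)
bottle ((428.42779541015625, 271.1871337890625), 22.787132263183594) cast ((428.439208984375, 270.412353515625), 23.30038070678711)
mirror ((554.5960083007812, 105.40036010742188), 47.40533447265625)
```

```bash
python3 - <<'E'
from h import *; import pickle
pick((.5632,.0235),.017,ROW,opening=.064,app=.10,lift=.12)
place((.508,-.301),.0175,np.radians(3.2),opening=.062,lift=.12,app=.15)
goto(.45,.1,.25,0)
d={n:robot.camera(n) for n in("top","side")}; pickle.dump(d,open("d2.pkl","wb"))
a=cv2.resize(d["top"]["frame"][150:230,420:510],None,fx=4,fy=4); b=cv2.resize(d["side"]["frame"][110:190,200:290],None,fx=4,fy=4); cv2.imwrite("pics/box.png",np.hstack([a,b]))
c=d["top"]; W=world(c); Z=W[...,2]; m=win((Z>.03)&(Z<.05),430,160,500,230); print("box",rect(W[m][:,:2]),np.median(Z[m]),np.ptp(Z[m]),"t",robot.get_state()["time_s"])
E
```

```text
pick opening 0.0426 F [-0.5  0.6 -2.6] t 28.25
tool [ 0.5087 -0.3015  0.0182] F [ 1.5 -0.7  1.8]
t 31.6833
box (array([ 507.8, -301.1]), array([46. , 71.7]), 2.7) 0.03758978325014312 0.013976729126732514 t 33.325
```

View pics/box.png

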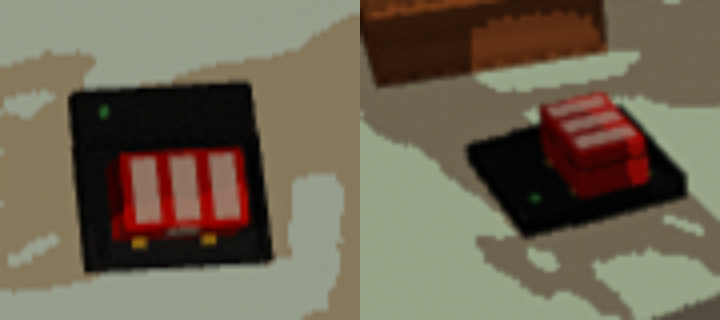

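Box is flat in the pocket (top at 37.6 mm, centred at (508,-301), yaw matching). Returning the tall things.

```bash
python3 - <<'E'
from h import *; import pickle
J=TRAY+np.pi/2
for p,q in (((.4280,.2702),(.5141,-.0726)),((.5073,.2760),(.4984,.0102)),((.5867,.2812),(.4857,.0909))):
    pick(p,.061,J); place(q,.0665,ROW)
goto(.3,-.25,.25,0)
d={n:robot.camera(n) for n in("top","side")}; pickle.dump(d,open("d3.pkl","wb"))
cv2.imwrite("pics/top3.png",d["top"]["frame"]); cv2.imwrite("pics/side3.png",cv2.resize(d["side"]["frame"][110:300,180:430],None,fx=3,fy=3))
c=d["top"]; W=world(c); Z=W[...,2]
for n,w,h in(("lantern",(268,178,307,228),.124),("tumbler",(306,172,347,224),.114),("bottle",(346,168,387,217),.119)):
    m=win((Z>h-.006)&(Z<h+.008),*w); k=big(m)
    print(n,cv2.minEnclosingCircle((W[m][:,:2]*1000).astype(np.float32)),"cast",cv2.minEnclosingCircle((cast(c,k,h)*1000).astype(np.float32)))
m=win((Z>.03)&(Z<.05),430,160,500,230); print("box",rect(W[m][:,:2]),robot.get_state()["time_s"])
E
```

```text
pick opening 0.0449 F [ 0.4  0.1 -1.6] t 37.1
tool [ 0.5138 -0.0728  0.0668] F [-3.4  0.1  4. ]
t 40.85
pick opening 0.0596 F [-0.   0.7 -2.5] t 44.5333
tool [0.4984 0.0102 0.0677] F [-3.1  0.5  7. ]
t 47.8833
pick opening 0.0585 F [-0.6 -0.6 -2.7] t 51.35
tool [0.4865 0.0911 0.068 ] F [-0.5  0.3  6.1]
t 54.775
lantern ((486.7349548339844, 91.55233001708984), 30.251388549804688) cast ((485.4971618652344, 91.32374572753906), 30.02141571044922)
tumbler ((498.4897766113281, 10.939986228942871), 30.867860794067383) cast ((498.3518371582031, 11.146909713745117), 30.793292999267578)
bottle ((514.3095092773438, -70.88920593261719), 22.969482421875) cast ((513.3086547851562, -70.84771728515625), 22.98918914794922)
box (array([ 508.2, -300.8]), array([45.4, 70.5]), 3.0) 56.35
```

View pics/top3.png

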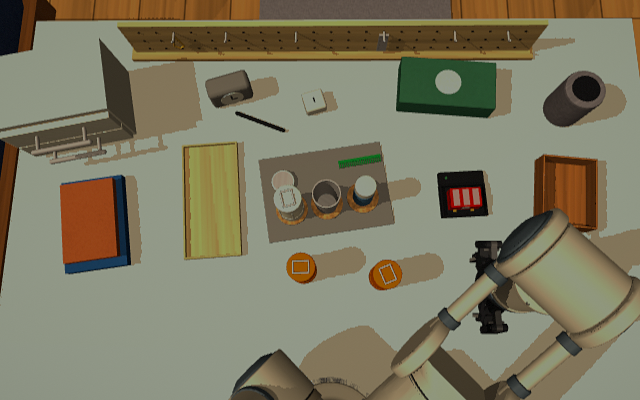

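View pics/side3.png

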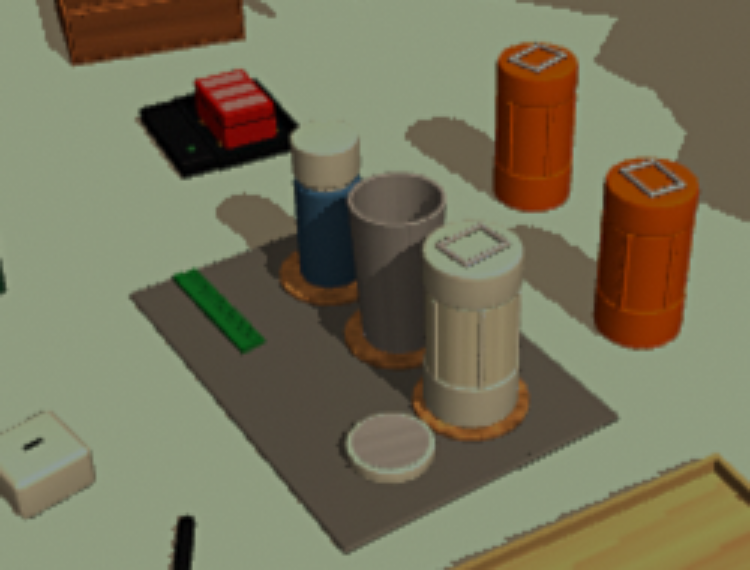

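All three are upright on their own coasters, within about 1 mm of where they started. The mirror and decoys look unmoved. Handing in.

```bash
python3 -c "
from station import robot
robot.job_done(); print(robot.get_state()['time_s'])"
```

```text
the job is handed in; nothing more can be done
the job is handed in; nothing more can be done
```

The job is done and handed in at about 56 s of robot time, against the 147 s limit. I stood the lantern, tumbler and bottle in the tray, laid the box in the cradle, then put the three back on their own coasters (a, b and c).

**Box:** it lies flat in the pocket at (508, -301) mm. Its top measured 37.6 mm high, where 38 mm was expected, and its yaw is about 3°, in line with the cradle.

**Lantern, tumbler, bottle:** all three are upright. In the top camera they stand about 1 mm or less from where they started. They are within about 2 mm of the measured coaster centres.

**Where checks disagreed:** the two cameras put the coaster centres 2–3 mm apart, so I used the mean of the two.

**Mirror and orange look-alikes:** they look unmoved in the final pictures. For the mirror I have only that visual check, because my depth measurement of it was spoiled by neighbouring objects.

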